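# Free the salt shaker's bay in the cruet tray

### The job

A food tin has been left in the salt shaker's bay of the dark wooden two-bay tray. Take the tin out and stand it on the light wooden board first, then stand the salt shaker upright in the bay that this frees. Set both down rather than dropping them, and leave the garlic in the other bay and the two spice jars where they are.

Things in the scene. Friction and masses are not known exactly. Their poses are not given: they have to be found in the camera images.
- tray: Low dark wooden tray with two square bays in a row, 88 (its x) x 170 (its y) x 20 mm high, fixed. Origin: centre of its underside; y runs along the row. Bays 76 x 76 mm inside, walls and divider 6 mm, floor 6 mm thick, rim 20 mm above the counter. One bay holds the tin, the other the garlic; which is which varies.
- bay_left (a point): Centre of the floor of one bay (the one on the tray's +y side, 41 mm from the tray's centre), 6 mm above the counter.
- bay_right (a point): Centre of the floor of the other bay (the tray's -y side, 41 mm from the tray's centre), 6 mm above the counter.
- board: Plain light wooden board with a small hanging hole (16 mm) in one corner, 180 (its x) x 150 (its y) x 14 mm thick, fixed flat on the counter. Its origin is the centre of its underside.
- board_top (a point): Centre of the board's upper face, 14 mm above the counter. (Over the counter's back half, from x = 0.61 m on, a fixed wall shelf hangs 0.515 m above it: keep the wrist in front of it when swinging across; 0.22 m of TCP height clears everything in front.)
- garlic: Bulb of garlic, about 60 x 57 mm and 58 mm high, standing in the tray's other bay. It stays there. Origin: centre of its underside.
- tin: Closed food tin, an upright cylinder 58 mm in diameter and 72 mm high, about 0.18 kg, standing in one bay of the tray. It can be gripped across the row of bays with the TCP 48 mm above its underside, which keeps the fingertips above the tray's rim. Origin: centre of its underside, z up.
- shaker: Salt shaker: small grey-white shaker with a slightly waisted body and a domed, perforated grey top, 44 mm in diameter and 90 mm high, about 0.1 kg, standing upright on the counter beside two spice jars; their places vary. It can be gripped with the TCP 48 mm above its underside from any side. Origin: centre of its underside, z up.
- jar_red: Bystander: glass spice jar with a red cap, 46 mm in diameter, 96 mm high. Stays where it is. Origin: centre of its underside.
- jar_yellow: Bystander: glass spice jar with a yellow cap, 42 mm in diameter, 96 mm high. Stays where it is. Origin: centre of its underside.

How it is judged:
By the outcome, as a careful person would: the job done as asked, in the order asked, and still so for the second after the job is handed in, with the robot touching nothing.
It also fails if it takes over 69 s, if anything falls off the work surface, if the arm or the gripper's body presses on something with over 40 N, if the wrist force passes 120 N, or if a joint passes its speed limit or range.

### The arm

A 6-joint arm with a two-finger parallel gripper is mounted at the origin on a cart in front of the work surface, level with it; the furniture and walls round the work are solid. World frame = base frame: x ahead of the robot, y to its left, z up, the work surface at z = 0. Lengths are in mm, angles in degrees, forces in N, time in s.
With the tool pointing down it reaches from about 300 to 1000 mm from the base axis. Payload 5.1 kg.
Tool frame: the origin (TCP) lies between the finger pads, 19 mm behind the fingertips; this is the grasp point; z points along the fingers, y is the line along which they close (so a half turn about z gives the same grasp; the last joint's range is limited). The gripper opens to 95 mm and grips with 3 to 60 N. Pads are 20 mm wide; open, the fingers measure 119 mm over their backs; the gripper's body (75 mm by 180 mm) begins 59 mm behind the grasp point.
Start: joints at [70.382, 7.093, 94.555, -0, 78.352, -4.733], TCP at [166.999, 628.169, 233.456] pointing down, gripper open.
Joint ranges: [-149.61, 149.61], [-58.7, 133.49], [1.44, 155.28], [-77.14, 257.14], [18.33, 153.61], [-166.67, 166.67]. Speed limits (degrees/s): [147.25, 147.25, 180, 180, 180, 180].

### API

Orientations are given as a 3x3 rotation matrix whose columns are the frame's x, y, z axes.
In Python, from cell import ctrl, cams, sign_off gives the robot as it stands. The module is installed in compiled form; this text tells all that it offers.
- The arm moves only by the tool carry_out, never from a script. Its argument "plan" is a list of rows, each a list of 5 numbers: the shift along the tool's x, y, z in units of 50 mm (1.0 is 50 mm), then the turn about the tool's z in units of 5 degrees (1.0 is 5 degrees), then the closure, from -1 (fully open) to 1 (shut). In form: [[x, y, z, spin, hand], ...]. A call has 1 to 10 rows; each row is the pose to reach, as a shift and turn from the pose commanded when the call began, along the tool's axes at that moment; what a row does not reach only later rows make up. A row lasts 1/8 s, in which the tool goes at most 62.5 mm and 10.7 degrees, less where a joint would pass 70% of its speed; a pose out of reach is approached as far as the arm can. A call with a gripper value outside its range is refused whole. The fingers move at their own pace and stop on an object; "force" is the grip in N (left out, the last holds). Time passes only in rows, so rows that repeat a pose let the fingers close. It gives the time, the measured TCP pose, the force, the opening and the grip force at its end, in the units of the state.
- ctrl.sense(): the state, without advancing time (a new reading comes with each control period).
- cams.get_image(name): name is "scene" or "top"; returns a dict with "img" (384x512x3 uint8, red, green, blue), "fx", "fy", "cx", "cy" (pixels), "rvec" (rotation vector, rad) and "tvec" (3), from world to camera coordinates, as OpenCV has them. Camera axes: x right, y down, z forward; pixel columns grow to the right and rows downward; lengths in mm; the calibration is good to about 2 mm. A picture is of the moment at which its call begins. There is no depth.
- sign_off(): hands the job in; it is judged then, once.
The state is a dict: "time_s": time; "joint_positions": joint angles; "qd": joint speeds; "effort": joint torques, N m; "tool_pos": TCP position; "eef_rot": TCP orientation; "contact_force": force on the tool from outside, world axes, zero at the start; "ft_torque": the same for the moment, N m; "gripper_width": finger opening in mm; "grasp_force": force on a finger pad.
Only numpy, scipy, OpenCV 4.12 (cv2) and the standard library are available. Lean on these libraries where they do the work, as an engineer would, in place of code of your own. Each camera call takes 0.05 s, during which the arm holds its last target. There are 200 camera calls.

## Working session

There is one attempt and no reset: what is moved stays moved. The work goes in short steps, Python scripts to look and compute and a tool call to move; the robot and the scene stay as the last step left them, time stands still between calls to the robot, and variables do not carry over. Pictures are saved under pics/ and viewed, at most 10 in all, crops included, and the job is handed in when it is done.

Besides the shell and the picture viewer there is one more tool, called after "Emit:" as name(argument=value, ...), one argument or row to a line, values as JSON. carry_out: Moves the arm, as the interface text tells. Its arguments: {"type":"object","properties":{"plan":{"type":"array","items":{"type":"array","items":{"type":"number"}}},"force":{"type":"number"}},"required":["plan"]}

```bash
mkdir -p pics
cat > h.py <<'E'
import numpy as np,cv2
from cell import ctrl,cams,sign_off
def grab(n,f):
    d=cams.get_image(n); cv2.imwrite(f,d["img"][:,:,::-1]); return d
def cal(d):
    R=cv2.Rodrigues(np.array(d["rvec"],float))[0];t=np.array(d["tvec"],float).ravel()
    K=np.array([[d["fx"],0,d["cx"]],[0,d["fy"],d["cy"]],[0,0,1]]);return K,R,t
def ray(d,u,v,z):
    K,R,t=cal(d);c=-R.T@t;r=R.T@np.linalg.inv(K)@[u,v,1.];return c+r*(z-c[2])/r[2]
def proj(d,P):
    K,R,t=cal(d);p=(R@np.atleast_2d(np.array(P,float)).T).T+t;p=p@K.T;return p[:,:2]/p[:,2:]
E
python3 - <<'E'
from h import *
import pickle
D={n:grab(n,f"pics/{n}0.png") for n in("scene","top")}
pickle.dump(D,open("d0.pkl","wb"))
for n,d in D.items():
    K,R,t=cal(d);print(n,(-R.T@t).round(),R[2].round(2))
s=ctrl.sense();print(s["tool_pos"],np.round(s["eef_rot"],3),s["gripper_width"],s["time_s"])
E
```

```text
scene [-275. -501. 1022.] [ 0.55  0.39 -0.74]
top [372.  13. 933.] [ 0.14  0.   -0.99]
[166.8457205  627.66429627 232.33714259] [[-0.966  0.257 -0.001]
 [ 0.257  0.966 -0.002]
 [ 0.    -0.002 -1.   ]] 94.72101436623964 0.1
```

View pics/top0.png

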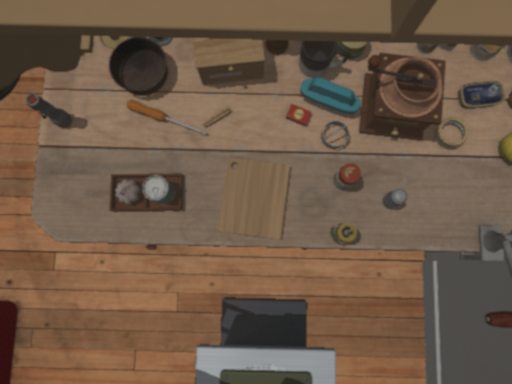

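View pics/scene0.png

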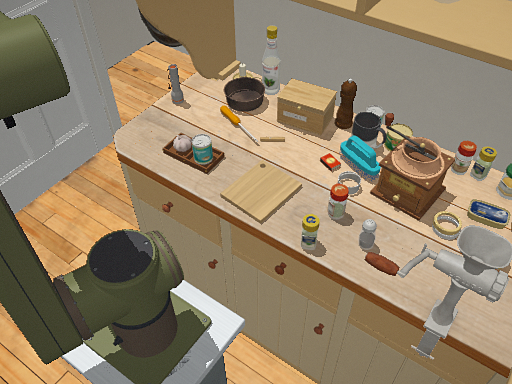

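The top view shows the tray at about (147,192), with the garlic in its left bay and the tin in the right one at (155,187). The board is at (255,198), the shaker at (397,198), the red jar at (349,176) and the yellow jar at (346,233). I'll enlarge these areas to measure them.

Run:
```python
from h import *
t=cv2.imread("pics/top0.png");s=cv2.imread("pics/scene0.png")
def c(i,x,y,w,h,k):return cv2.resize(i[y:y+h,x:x+w],None,fx=k,fy=k,interpolation=cv2.INTER_CUBIC)
a=np.hstack([c(t,100,160,100,70,4),c(t,320,155,100,70,4)])
b=np.hstack([c(s,150,120,100,75,4),c(s,300,180,100,75,4)])
cv2.imwrite("pics/crop.png",np.vstack([a,b]))
```

```text
(no output)
```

View pics/crop.png

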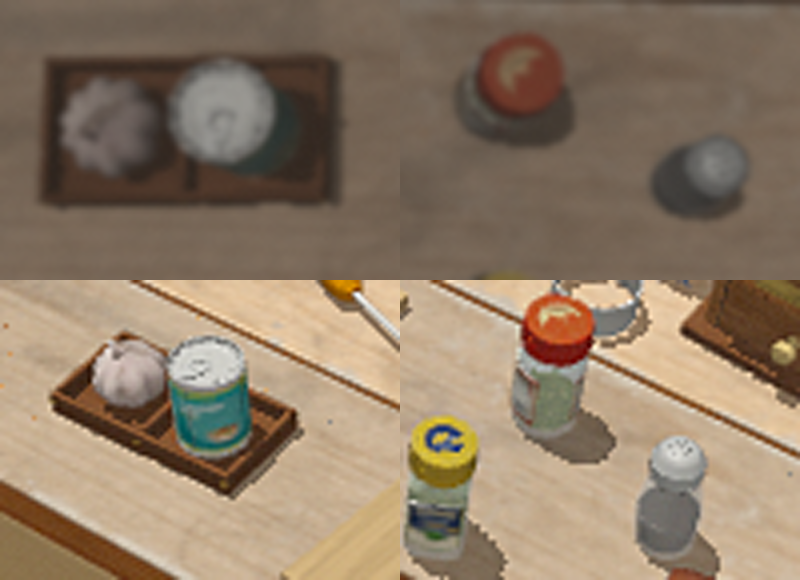

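Run:
```python
from h import *
import pickle
D=pickle.load(open("d0.pkl","rb"));T,S=D["top"],D["scene"]
for z in(78,):print("tin",ray(T,155.1,187.9,z).round(1),ray(S,201.4,140.4,z).round(1))
print("tin base scene lower",ray(S,150+214/4,120+178/4,6).round(1))
for z in(80,):print("shk",ray(T,398.9,195.9,z).round(1),ray(S,369.1,225.4,z).round(1))
q=[ray(T,100+x/4-.4,160+y/4-.4,20) for x,y in((44,58),(335,57),(333,206),(40,204))]
print("tray",np.round(q,1)[:,:2].tolist(),np.mean(q,0).round(1),[np.linalg.norm(q[i]-q[i-1]).round(1) for i in range(4)])
b=[ray(T,*p,14) for p in((231,157),(291,163),(283,239),(219,233))]
print("board",np.round(b,1)[:,:2].tolist(),np.mean(b,0).round(1))
print("red",ray(T,320+118/4,155+75/4,96).round(),ray(S,300+159/4,180+38/4,96).round())
print("yel",ray(T,347,233,96).round(),ray(S,300+42/4,180+157/4,96).round())
```

```text
tin [502.8 255.   78. ] [501.6 251.2  78. ]
tin base scene lower [481.2 234.6   6. ]
shk [ 498.8 -285.3   80. ] [ 492.7 -289.2   80. ]
tray [[542.2, 379.6], [547.3, 206.2], [458.2, 202.5], [454.9, 374.9]] [500.6 290.8  20. ] [np.float64(87.4), np.float64(173.4), np.float64(89.2), np.float64(172.4)]
board [[592.9, 94.7], [581.9, -50.3], [399.4, -34.5], [409.4, 116.0]] [495.9  31.5  14. ]
red [ 542. -173.   96.] [ 543. -178.   96.]
yel [ 413. -167.   96.] [ 415. -167.   96.]
```

```bash
cat >> h.py <<'E'
def go(P,yaw=None):
    s=ctrl.sense();R=np.array(s["eef_rot"]);d=R.T@(np.array(P,float)-s["tool_pos"])/50
    y=np.degrees(np.arctan2(R[1,1],R[0,1]));sp=0 if yaw is None else ((y-yaw+90)%180-90)/5
    print("t",s["time_s"],"pos",np.round(s["tool_pos"],1),"yaw",round(y,1),"F",np.round(s["contact_force"],1),"w",round(s["gripper_width"],1),"-> move",d.round(3),"spin",round(sp,2))
E
python3 -c "
from h import *
go([502,252.5,230],1.4)"
```

```text
t 0.1 pos [166.8 627.7 232.3] yaw 75.1 F [-0.5  0.2 -0.1] w 94.7 -> move [-8.406 -5.529  0.056] spin 14.74
```

Emit:
carry_out(
  plan=[
    [-0.8,-0.55,0,1.5,-1],
    [-1.8,-1.2,0,3.3,-1],
    [-2.8,-1.85,0,5.2,-1],
    [-3.8,-2.5,0,7,-1],
    [-4.8,-3.15,0,8.8,-1],
    [-5.8,-3.8,0,10.7,-1],
    [-6.8,-4.5,0,12.5,-1],
    [-7.7,-5.1,0,14.2,-1],
    [-8.4,-5.53,0,14.74,-1],
    [-8.4,-5.53,0,14.74,-1],
  ],
)

```text
time_s: 1.35
tool_pos: [503.0, 251.0, 232.8]
eef_rot: [[-0.021, 1.0, -0.001], [1.0, 0.021, -0.001], [-0.001, -0.001, -1.0]]
contact_force: [-0.0, 0.1, 0.5]
gripper_width: 95.4
grasp_force: 0.0
```

```bash
python3 -c "
from h import *
go([502,252.5,54],1.4)"
```

```text
t 1.35 pos [503.  251.  232.8] yaw 1.2 F [-0.   0.1  0.5] w 95.4 -> move [ 0.032 -0.017  3.577] spin -0.04
```

Emit:
carry_out(
  plan=[
    [0.03,0,0.8,0,-1],
    [0.03,0,1.7,0,-1],
    [0.03,0,2.5,0,-1],
    [0.03,0,3.1,0,-1],
    [0.03,0,3.45,0,-1],
    [0.03,0,3.58,0,-1],
    [0.03,0,3.58,0,-1],
  ],
)

```text
time_s: 2.22
tool_pos: [502.1, 255.0, 55.0]
eef_rot: [[-0.025, 1.0, 0.001], [1.0, 0.025, 0.0], [0.0, 0.001, -1.0]]
contact_force: [0.6, 0.4, 0.4]
gripper_width: 94.9
grasp_force: 0.0
```

Emit:
carry_out(
  plan=[
    [0,0,0,0,1],
    [0,0,0,0,1],
    [0,0,0,0,1],
    [0,0,0,0,1],
    [0,0,0,0,1],
    [0,0,0,0,1],
    [0,0,0,0,1],
    [0,0,0,0,1],
  ],
  force=20,
)

```text
time_s: 3.22
tool_pos: [502.3, 254.6, 54.8]
eef_rot: [[-0.025, 1.0, 0.001], [1.0, 0.025, 0.0], [0.0, 0.001, -1.0]]
contact_force: [1.9, 0.1, 1.8]
gripper_width: 57.0
grasp_force: 20.0
```

Emit:
carry_out(
  plan=[
    [0,0,-0.15,0,1],
    [0,0,-0.5,0,1],
    [0,0,-0.95,0,1],
    [0,0,-1.4,0,1],
    [0,0,-1.75,0,1],
    [0,0,-1.95,0,1],
    [0,0,-2,0,1],
  ],
)

```text
time_s: 4.1
tool_pos: [502.0, 254.6, 155.1]
eef_rot: [[-0.025, 1.0, 0.001], [1.0, 0.025, 0.0], [0.0, 0.001, -1.0]]
contact_force: [0.3, 0.1, -2.8]
gripper_width: 57.0
grasp_force: 20.0
```

```bash
python3 -c "
from h import *
go([496,31.5,154])"
```

```text
t 4.1 pos [502.  254.6 155.1] yaw 1.4 F [ 0.3  0.1 -2.8] w 57.0 -> move [-4.458 -0.23   0.022] spin 0
```

Emit:
carry_out(
  plan=[
    [-0.15,0,0,0,1],
    [-0.5,-0.02,0,0,1],
    [-1.0,-0.05,0,0,1],
    [-1.6,-0.08,0,0,1],
    [-2.25,-0.11,0,0,1],
    [-2.9,-0.15,0,0,1],
    [-3.5,-0.18,0,0,1],
    [-4.0,-0.2,0,0,1],
    [-4.35,-0.22,0,0,1],
    [-4.45,-0.23,0,0,1],
  ],
)

```text
time_s: 5.35
tool_pos: [495.4, 30.7, 154.1]
eef_rot: [[-0.023, 1.0, -0.001], [1.0, 0.023, 0.0], [0.0, -0.001, -1.0]]
contact_force: [0.4, -0.7, -1.9]
gripper_width: 57.2
grasp_force: 20.0
```

```bash
python3 -c "
from h import *
d=grab('scene','pics/s1.png');i=cv2.imread('pics/s1.png')
cv2.imwrite('pics/s1c.png',cv2.resize(i[80:280,120:400],None,fx=2.5,fy=2.5))
go([496,31.5,66])"
```

```text
t 5.4 pos [495.5  30.8 154.2] yaw 1.3 F [-0.4 -0.6 -1.8] w 57.2 -> move [0.013 0.011 1.763] spin 0
```

View pics/s1c.png

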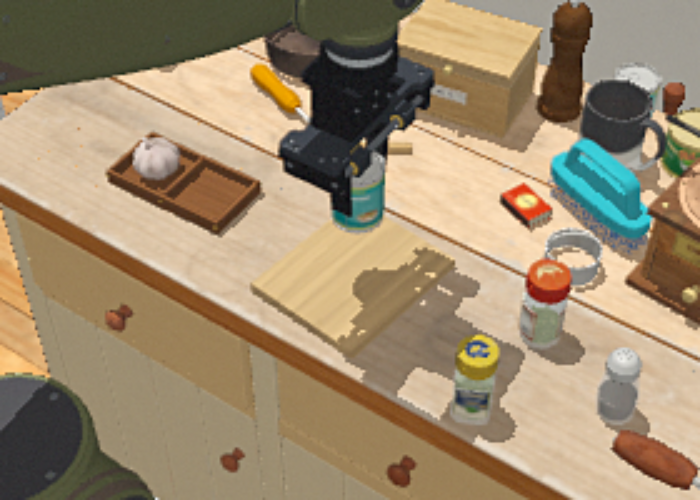

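The tin is held upright over the board (crop ~(360,200)), the free bay is empty and the garlic is still in place. Next I lower it.

Emit:
carry_out(
  plan=[
    [0,0,0.15,0,1],
    [0,0,0.45,0,1],
    [0,0,0.8,0,1],
    [0,0,1.15,0,1],
    [0,0,1.4,0,1],
    [0,0,1.58,0,1],
    [0,0,1.68,0,1],
    [0,0,1.74,0,1],
    [0,0,1.76,0,1],
    [0,0,1.76,0,1],
  ],
)

```text
time_s: 6.65
tool_pos: [496.1, 31.8, 66.8]
eef_rot: [[-0.025, 1.0, 0.001], [1.0, 0.025, 0.0], [-0.0, 0.001, -1.0]]
contact_force: [0.1, -0.3, -2.6]
gripper_width: 57.2
grasp_force: 20.0
```

Emit:
carry_out(
  plan=[
    [0,0,0.02,0,1],
    [0,0,0.04,0,1],
    [0,0,0.05,0,1],
    [0,0,0.05,0,1],
  ],
)

```text
time_s: 7.15
tool_pos: [495.8, 31.8, 63.9]
eef_rot: [[-0.025, 1.0, -0.0], [1.0, 0.025, -0.0], [-0.0, -0.0, -1.0]]
contact_force: [0.4, -0.4, -3.0]
gripper_width: 57.1
grasp_force: 20.0
```

Emit:
carry_out(
  plan=[
    [0,0,0.01,0,1],
    [0,0,0.02,0,1],
    [0,0,0.02,0,1],
  ],
)

```text
time_s: 7.52
tool_pos: [495.8, 31.8, 62.9]
eef_rot: [[-0.025, 1.0, -0.0], [1.0, 0.025, -0.0], [0.0, -0.0, -1.0]]
contact_force: [-0.5, 0.2, -1.4]
gripper_width: 57.2
grasp_force: 20.0
```

Emit:
carry_out(
  plan=[
    [0,0,0.01,0,1],
    [0,0,0.02,0,1],
    [0,0,0.02,0,1],
  ],
)

```text
time_s: 7.9
tool_pos: [496.0, 31.8, 62.8]
eef_rot: [[-0.025, 1.0, -0.0], [1.0, 0.025, -0.0], [-0.0, -0.0, -1.0]]
contact_force: [-4.3, 0.9, 5.5]
gripper_width: 56.9
grasp_force: 20.0
```

Touched down. Now I release and rise.

Emit:
carry_out(
  plan=[
    [0,0,0,0,0],
    [0,0,0,0,-0.5],
    [0,0,0,0,-1],
    [0,0,0,0,-1],
    [0,0,0,0,-1],
    [0,0,0,0,-1],
    [0,0,0,0,-1],
  ],
)

```text
time_s: 8.78
tool_pos: [495.8, 31.8, 62.0]
eef_rot: [[-0.025, 1.0, 0.0], [1.0, 0.025, -0.0], [-0.0, 0.0, -1.0]]
contact_force: [-0.1, -0.4, 0.3]
gripper_width: 94.8
grasp_force: 0.0
```

Emit:
carry_out(
  plan=[
    [0,0,-0.3,0,-1],
    [0,0,-0.9,0,-1],
    [0,0,-1.7,0,-1],
    [0,0,-2.5,0,-1],
    [0,0,-3.1,0,-1],
    [0,0,-3.3,0,-1],
    [0,0,-3.3,0,-1],
  ],
)

```text
time_s: 9.65
tool_pos: [496.0, 31.8, 227.6]
eef_rot: [[-0.025, 1.0, 0.001], [1.0, 0.025, -0.0], [-0.0, 0.001, -1.0]]
contact_force: [-0.0, -0.0, 0.3]
gripper_width: 95.1
grasp_force: 0.0
```

Run:
```python
from h import *
import pickle
go([496,-287,230]);d=grab('scene','pics/s2.png');t=grab('top','pics/t2.png');pickle.dump((d,t),open('d2.pkl','wb'))
a,b=cv2.imread('pics/s2.png'),cv2.imread('pics/t2.png')
f=lambda i,x,y,w,h,k:cv2.resize(i[y:y+h,x:x+w],None,fx=k,fy=k,interpolation=cv2.INTER_CUBIC)
cv2.imwrite('pics/c2.png',np.hstack([f(a,345,205,50,50,8),f(b,370,170,50,50,8)]))
cv2.imwrite('pics/s2c.png',f(a,120,80,280,200,2.5))
```

```text
t 9.65 pos [496.   31.8 227.6] yaw 1.4 F [-0.  -0.   0.3] w 95.1 -> move [-6.374 -0.158 -0.048] spin 0
```

View pics/c2.png

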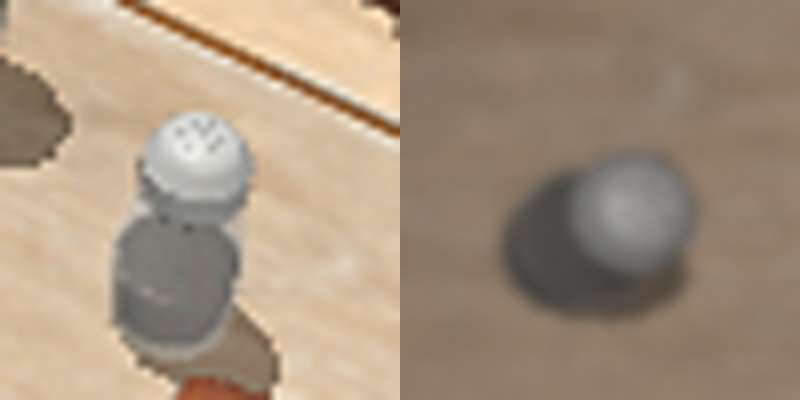

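View pics/s2c.png

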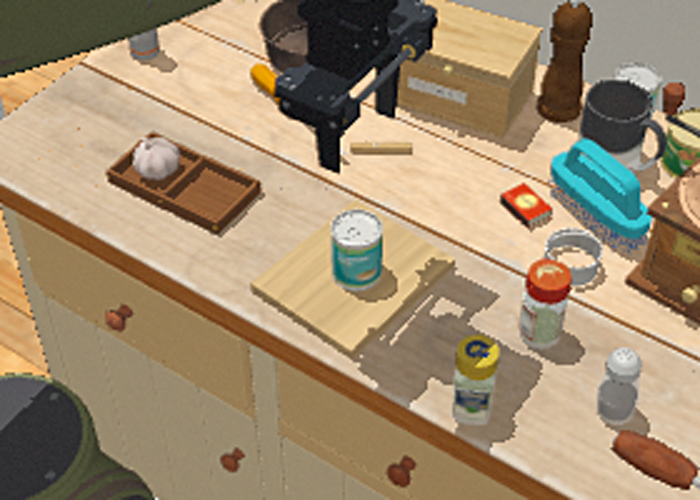

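The tin stands upright on the board at crop (357,250). The shaker's dome is at (369,227) in the scene view and (398.7,196) in the top view.

Run:
```python
from h import *
import pickle
S,T=pickle.load(open('d2.pkl','rb'))
for z in(68,75,82):print(z,ray(T,398.7,196.1,z).round(1),ray(S,369,226.8,z).round(1))
print('footprint bottom px if base at',[(p,proj(S,[[p[0]+22*np.cos(a),p[1]+22*np.sin(a),0] for a in np.arange(0,6.28,.1)]).max(0).round(1)) for p in((497,-286),(493,-286),(489,-286))], 'seen y',205+358/8-.4)
```

```text
68 [ 500.1 -289.    68. ] [ 498.4 -288.3   68. ]
75 [ 499.1 -286.6   75. ] [ 492.7 -289.8   75. ]
82 [ 498.  -284.1   82. ] [ 487.  -291.4   82. ]
footprint bottom px if base at [((497, -286), array([372.3, 250.1])), ((493, -286), array([371.6, 251.2])), ((489, -286), array([370.9, 252.2]))] seen y 249.35
```

Emit:
carry_out(
  plan=[
    [-0.4,0,0,0,-1],
    [-1.2,-0.02,0,0,-1],
    [-2.1,-0.03,0,0,-1],
    [-3.0,-0.05,0,0,-1],
    [-3.9,-0.06,0,0,-1],
    [-4.8,-0.08,0,0,-1],
    [-5.6,-0.09,0,0,-1],
    [-6.2,-0.1,0,0,-1],
    [-6.4,-0.1,0,0,-1],
    [-6.4,-0.1,0,0,-1],
  ],
)

```text
time_s: 11.0
tool_pos: [498.3, -287.8, 225.6]
eef_rot: [[-0.024, 1.0, -0.002], [1.0, 0.024, 0.002], [0.002, -0.002, -1.0]]
contact_force: [-0.0, 0.9, 0.3]
gripper_width: 95.0
grasp_force: 0.0
```

```bash
python3 -c "
from h import *
go([499,-288,48])"
```

```text
t 11.0 pos [ 498.3 -287.8  225.6] yaw 1.4 F [-0.   0.9  0.3] w 95.0 -> move [-0.01   0.02   3.552] spin 0
```

Emit:
carry_out(
  plan=[
    [0,0,0.6,0,-1],
    [0,0,1.4,0,-1],
    [0,0,2.2,0,-1],
    [0,0,2.9,0,-1],
    [0,0,3.3,0,-1],
    [0,0,3.5,0,-1],
    [0,0,3.55,0,-1],
    [0,0,3.55,0,-1],
  ],
)

```text
time_s: 12.0
tool_pos: [499.5, -288.6, 50.7]
eef_rot: [[-0.025, 1.0, 0.002], [1.0, 0.025, -0.001], [-0.001, 0.002, -1.0]]
contact_force: [0.0, -0.5, 0.3]
gripper_width: 95.2
grasp_force: 0.0
```

Emit:
carry_out(
  plan=[
    [0,0,0,0,0],
    [0,0,0,0,0.3],
    [0,0,0,0,0.6],
    [0,0,0,0,1],
    [0,0,0,0,1],
    [0,0,0,0,1],
    [0,0,0,0,1],
    [0,0,0,0,1],
    [0,0,0,0,1],
  ],
  force=15,
)

```text
time_s: 13.12
tool_pos: [498.7, -288.1, 49.4]
eef_rot: [[-0.025, 1.0, -0.0], [1.0, 0.025, 0.0], [0.0, -0.0, -1.0]]
contact_force: [-0.1, 0.2, -0.9]
gripper_width: 40.6
grasp_force: 14.8
```

Emit:
carry_out(
  plan=[
    [0,0,-0.1,0,1],
    [0,0,-0.35,0,1],
    [0,0,-0.8,0,1],
    [0,0,-1.3,0,1],
    [0,0,-1.8,0,1],
    [0,0,-2.3,0,1],
    [0,0,-2.8,0,1],
    [0,0,-3.15,0,1],
    [0,0,-3.35,0,1],
    [0,0,-3.4,0,1],
  ],
)

```text
time_s: 14.38
tool_pos: [498.8, -288.2, 219.9]
eef_rot: [[-0.025, 1.0, 0.0], [1.0, 0.025, -0.0], [-0.0, 0.0, -1.0]]
contact_force: [-0.0, 0.4, -1.0]
gripper_width: 40.5
grasp_force: 14.8
```

```bash
python3 -c "
from h import *
go([501.5,250,220])"
```

```text
t 14.375 pos [ 498.8 -288.2  219.9] yaw 1.4 F [-0.   0.4 -1. ] w 40.5 -> move [ 1.076e+01  3.190e-01 -5.000e-03] spin 0
```

Carry it over in two calls, 5.4 + 5.36.

Emit:
carry_out(
  plan=[
    [0.15,0,0,0,1],
    [0.5,0.02,0,0,1],
    [1.0,0.03,0,0,1],
    [1.6,0.05,0,0,1],
    [2.2,0.07,0,0,1],
    [2.8,0.09,0,0,1],
    [3.5,0.11,0,0,1],
    [4.1,0.12,0,0,1],
    [4.8,0.14,0,0,1],
    [5.4,0.16,0,0,1],
  ],
)

```text
time_s: 15.62
tool_pos: [499.1, -15.8, 218.7]
eef_rot: [[-0.026, 1.0, -0.001], [1.0, 0.026, 0.001], [0.001, -0.001, -1.0]]
contact_force: [-0.8, -0.6, -1.3]
gripper_width: 41.0
grasp_force: 14.8
```

Emit:
carry_out(
  plan=[
    [0.6,0.02,0,0,1],
    [1.2,0.04,0,0,1],
    [1.9,0.06,0,0,1],
    [2.6,0.08,0,0,1],
    [3.3,0.1,0,0,1],
    [3.9,0.12,0,0,1],
    [4.5,0.14,0,0,1],
    [4.95,0.15,0,0,1],
    [5.25,0.16,0,0,1],
    [5.36,0.16,0,0,1],
  ],
)

```text
time_s: 16.88
tool_pos: [500.8, 250.9, 219.0]
eef_rot: [[-0.026, 1.0, -0.001], [1.0, 0.026, -0.0], [-0.0, -0.001, -1.0]]
contact_force: [-0.5, -0.5, -1.6]
gripper_width: 40.9
grasp_force: 14.8
```

```bash
python3 -c "
from h import *
go([501.5,250,60]);grab('scene','pics/s3.png');i=cv2.imread('pics/s3.png')
cv2.imwrite('pics/s3c.png',cv2.resize(i[60:260,120:400],None,fx=2.5,fy=2.5))"
```

```text
t 16.875 pos [500.8 250.9 219. ] yaw 1.5 F [-0.5 -0.5 -1.6] w 40.9 -> move [-0.016  0.016  3.18 ] spin 0
```

View pics/s3c.png

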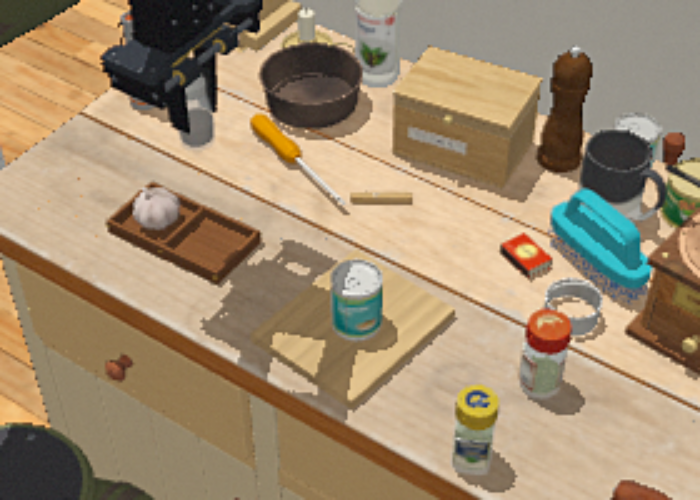

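The shaker is held upright at crop ~(197,115), above the empty bay at (220,240). Jars, tin and garlic are undisturbed.

Emit:
carry_out(
  plan=[
    [-0.01,0.02,0.15,0,1],
    [-0.01,0.02,0.55,0,1],
    [-0.01,0.02,1.05,0,1],
    [-0.01,0.02,1.55,0,1],
    [-0.01,0.02,2.05,0,1],
    [-0.01,0.02,2.5,0,1],
    [-0.01,0.02,2.8,0,1],
    [-0.01,0.02,3.02,0,1],
    [-0.01,0.02,3.12,0,1],
    [-0.01,0.02,3.16,0,1],
  ],
)

```text
time_s: 18.18
tool_pos: [502.8, 249.7, 61.7]
eef_rot: [[-0.025, 1.0, 0.001], [1.0, 0.025, 0.0], [0.0, 0.001, -1.0]]
contact_force: [-0.4, -0.8, -1.2]
gripper_width: 40.7
grasp_force: 14.8
```

Emit:
carry_out(
  plan=[
    [0,0,0.02,0,1],
    [0,0,0.04,0,1],
    [0,0,0.06,0,1],
    [0,0,0.06,0,1],
  ],
)

```text
time_s: 18.68
tool_pos: [502.5, 249.6, 58.5]
eef_rot: [[-0.025, 1.0, 0.0], [1.0, 0.025, 0.0], [0.0, 0.0, -1.0]]
contact_force: [-0.6, -0.7, 0.3]
gripper_width: 40.5
grasp_force: 14.8
```

Emit:
carry_out(
  plan=[
    [0,0,0.02,0,1],
    [0,0,0.04,0,1],
    [0,0,0.04,0,1],
  ],
)

```text
time_s: 19.05
tool_pos: [502.3, 249.5, 56.3]
eef_rot: [[-0.025, 1.0, -0.0], [1.0, 0.025, -0.0], [-0.0, -0.0, -1.0]]
contact_force: [-0.2, -0.4, -1.0]
gripper_width: 40.7
grasp_force: 14.8
```

Emit:
carry_out(
  plan=[
    [0,0,0.01,0,1],
    [0,0,0.02,0,1],
    [0,0,0.02,0,1],
  ],
)

```text
time_s: 19.42
tool_pos: [502.5, 249.6, 55.5]
eef_rot: [[-0.025, 1.0, 0.0], [1.0, 0.025, -0.0], [-0.0, 0.0, -1.0]]
contact_force: [-0.2, 0.7, -0.5]
gripper_width: 40.6
grasp_force: 14.8
```

Emit:
carry_out(
  plan=[
    [0,0,0.01,0,1],
    [0,0,0.015,0,1],
    [0,0,0.015,0,1],
  ],
)

```text
time_s: 19.8
tool_pos: [502.6, 249.6, 55.3]
eef_rot: [[-0.025, 1.0, 0.0], [1.0, 0.025, -0.0], [-0.0, -0.0, -1.0]]
contact_force: [-2.2, -1.5, 5.2]
gripper_width: 40.7
grasp_force: 15.2
```

Contact with the bay floor. Release and rise.

Emit:
carry_out(
  plan=[
    [0,0,0,0,0],
    [0,0,0,0,-0.5],
    [0,0,0,0,-1],
    [0,0,0,0,-1],
    [0,0,0,0,-1],
    [0,0,0,0,-1],
    [0,0,0,0,-1],
  ],
)

```text
time_s: 20.68
tool_pos: [502.4, 249.6, 54.7]
eef_rot: [[-0.025, 1.0, -0.0], [1.0, 0.025, -0.0], [-0.0, -0.0, -1.0]]
contact_force: [0.1, 0.6, 0.6]
gripper_width: 94.2
grasp_force: 0.0
```

Emit:
carry_out(
  plan=[
    [0,0,-0.3,0,-1],
    [0,0,-0.9,0,-1],
    [0,0,-1.7,0,-1],
    [0,0,-2.5,0,-1],
    [0,0,-3.1,0,-1],
    [0,0,-3.4,0,-1],
    [0,0,-3.4,0,-1],
    [0,0,-3.4,0,-1],
  ],
)

```text
time_s: 21.68
tool_pos: [501.7, 249.3, 223.1]
eef_rot: [[-0.025, 1.0, -0.002], [1.0, 0.025, -0.001], [-0.001, -0.002, -1.0]]
contact_force: [-0.4, -0.2, 0.3]
gripper_width: 95.0
grasp_force: 0.0
```

```bash
python3 -c "
from h import *
go([501.5,250,220]);grab('scene','pics/s4.png');i=cv2.imread('pics/s4.png')
cv2.imwrite('pics/s4c.png',cv2.resize(i[60:260,120:400],None,fx=2.5,fy=2.5))"
```

```text
t 21.675 pos [501.7 249.3 223.1] yaw 1.4 F [-0.4 -0.2  0.3] w 95.0 -> move [ 0.015 -0.004  0.061] spin 0
```

View pics/s4c.png

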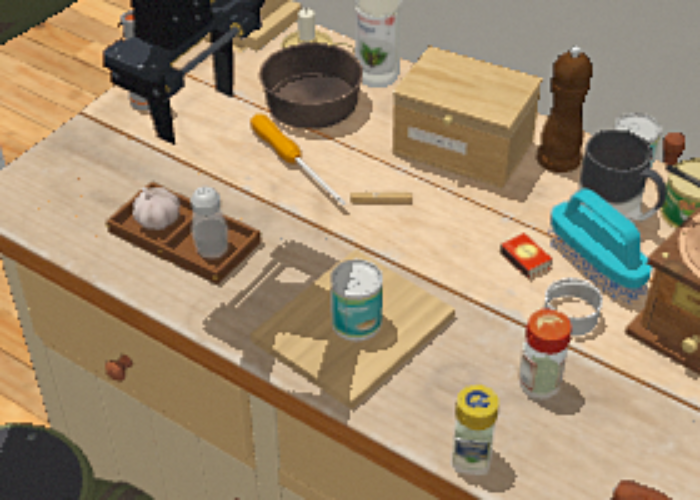

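The shaker stands upright in the freed bay at crop (210,225), with the tin on the board, and the garlic and jars unmoved.

```bash
python3 -c "
from h import *
print(sign_off())"
```

```text
the job is handed in; nothing more can be done
None
```

The job is handed in: the tin was stood on the board first, then the salt shaker upright in the freed bay; the garlic and both jars look unmoved, at about 22 s of the 69 s allowed.

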